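# Stamp a plaque in the hand-strike press

## Task

Slide the loose wooden plaque along the counter and up the ramp of the marking press until it lies flat on the bed against the back stop, then take the mallet by its handle and strike the sprung ram down briskly so that the die lands firmly on the plaque. Leave the plaque home against the stop with the ram sprung back up, and set the mallet down, without dropping it, on its cork mat; do not lift the plaque, do not touch the ram by hand and do not knock the other things about.

Things in the scene. Friction and masses are not known exactly. Their poses are not given: they have to be found in the camera images.
- press: Hand-strike marking press, fixed. Origin on the counter under the ram axis; +x = feed direction, towards the back stop; z up. Flat bed, 8 mm high, from x=-70 to +60 mm. Two guide rails, 74 mm apart inside, 24 mm high, from x=-106 to +35 mm. A plaque that is home has its origin at x=-15, y=0, z=+8 mm in this frame.
- ramp_foot (a point): Middle of the foot of the press's ramp, on the counter at x=-106 mm in the press frame (axes as the press). The ramp, 90 mm wide, rises 8 mm over 36 mm to the bed. In front of it the guide rails flare to 110 mm apart at a mouth 41 mm before this point.
- back_stop (a point): Middle of the back stop's face at bed height, x=+40, z=+8 mm in the press frame; the stop is 74 mm wide and reaches 24 mm above the counter.
- bridge_top (a point): Middle of the bridge's top, 94 mm above the counter, on the ram axis. The bridge is 44 mm (feed direction) by 156 mm (across) and 24 mm thick, on two pillars 20 mm thick, 60 mm to either side; their nuts reach 102 mm above the counter. Cap and spring stand above it.
- ram_travel (a joint): Ram travel, m: 0 = up (where its spring holds it), grows downward to at most 0.028. With a plaque home below it the die meets the plaque at about 0.024. The spring resists with about 4 N at the top and 10 N there, and lifts the ram again by itself.
- ram: The sprung ram: rod, die and, on top, a round steel striking cap 42 mm across. Origin in the middle of the cap's flat struck face (36 mm across), 146 mm above the counter when the ram is up.
- ram_die (a point): Round steel die at the ram's lower end, 32 mm across, 18 mm high: the middle of its lower face, 44 mm above the counter when the ram is up.
- plaque: Loose plain wooden plaque with a thin dark border line, 110 x 70 x 12 mm (x, y, z), about 0.07 kg. Origin: centre of its underside. It starts flat on the counter in front of the flared mouth, its long side roughly along the feed direction. The stacked plaques elsewhere are not this one.
- mallet: Nylon-faced mallet, about 0.45 kg. Upright round head 50 mm across and 76 mm high (two white faces, dark metal middle), standing on one face; level wooden handle, 18 mm wide and 24 mm deep, from the head along the mallet's own -x to 198 mm from the head's axis. Origin: centre of the head's lower face. Balance point on the handle axis about 11 mm from the head's axis, inside the head.
- mallet_grip (a point): Point on the mallet's handle axis 48 mm from the head's axis, 38 mm above the head's lower face; a good place to grip across the 18 mm width (23 mm clear of the head).
- mallet_head (a point): Centre of the mallet's head, 38 mm above its lower face.
- mat: Thin cork mat fixed to the counter, 270 x 150 x 4 mm, on which the mallet stands. Origin: centre of its underside; x along its length.
- carton: Fixed display carton of sweets, 190 x 130 mm, 105 mm high, at the other side of the press from the mat. Origin: centre of its underside.
- glue: Bystander: white glue bottle 44 mm across, 120 mm high. Origin: centre of its underside.
- tape_dispenser: Bystander: desk tape dispenser 130 x 55 mm, 80 mm high. Origin: centre of its underside.
- mug: Bystander: blue mug 80 mm across, 95 mm high. Origin: centre of its underside.
- trophy: Bystander: small brass cup on a wooden foot 55 x 55 mm, 98 mm high. Origin: centre of its underside.
- game_box: Bystander: flat boxed game 150 x 105 x 30 mm. Origin: centre of its underside.
- pen_pot: Bystander: black pot of pens 70 mm across, 140 mm high. Origin: centre of its underside.
- blank_stack: Bystander: stack of three plaques 110 x 70 mm, 36 mm high. Origin: centre of its underside.
Not all that is in view belongs to the job. Leave any blue look-alike of the mallet alone.

How it is judged (in metres and radians):
On the way, in this order (a step that is already met when the one before it is completed fails the run):
1. the plaque lies flat on the bed against the back stop (x of plaque in the frame of press between -0.018 and -0.012 m and y of plaque in the frame of press between -0.006 and 0.006 m and z of plaque in the frame of press between 0.005 and 0.0105 m and angle between the x axis of plaque and the x axis of press, either way round below 0.07 rad and angle between plaque's own z axis and vertical below 0.05 rad), for 0.2 s.
2. the mallet, over the cap, drives the ram down at more than 50 mm/s (velocity of joint ram_travel above 0.05 m/s and value of joint ram_travel above 0.001 m and horizontal distance between mallet_head and ram below 0.04 m and height (world z) of mallet_head above 0.12 m).
3. the die lands on the plaque, home under it, with more than 5 N (all of step 1 and contact force between ram and plaque above 5 N and horizontal distance between mallet_head and ram below 0.04 m).
At the end, for the whole second after the job is handed in: The plaque lies flat on the bed (tilt under 0.05 rad), its front within 3 mm of the back stop, within 6 mm of the middle and 0.07 rad of square; the ram is back up (under 2 mm down); the mallet rests on the cork mat (head centre over the mat, under 60 mm high), everything at rest (all of step 1 and value of joint ram_travel below 0.002 m and x of mallet_head in the frame of mat between -0.135 and 0.135 m and y of mallet_head in the frame of mat between -0.075 and 0.075 m and height (world z) of mallet_head below 0.06 m and linear speed of mallet below 0.03 m/s and linear speed of plaque below 0.02 m/s); the robot touches nothing.
It fails at once if the plaque lifted: its centre more than 40 mm above the counter (height (world z) of plaque above 0.04 m).
It fails at once if the robot touches the ram itself (contact force between any of the fingers, the arm and ram above 0.5 N).
It fails at once if the mallet dropped: out of the fingers with its head centre over 75 mm high (height (world z) of mallet_head above 0.075 m and contact force between the fingers and mallet below 0.2 N).
It fails at once if a bystander (glue, tape dispenser, mug, trophy, boxed game, pen pot, stack) pushed over 40 mm or tipped (distance of any of glue, tape_dispenser, mug, trophy, game_box, pen_pot, blank_stack from where it was at the start of the episode above 0.04 m or angle between any of glue, tape_dispenser, mug, trophy, game_box, pen_pot, blank_stack's own z axis and vertical above 0.5 rad).
It also fails if it takes over 61 s, if anything falls off the work surface, if the arm or the gripper's body presses on something with over 40 N, if the wrist force passes 120 N, or if a joint passes its speed limit or range.

## Robot

A 6-joint arm with a two-finger parallel gripper is mounted at the origin on the work surface. World frame = base frame: x ahead of the robot, y to its left, z up, the work surface at z = 0. Lengths are in mm, angles in rad, forces in N, time in s.
With the tool pointing down it reaches from about 350 to 775 mm from the base axis. Payload 7.3 kg.
Tool frame: the origin (TCP) lies at the very end of the fingers, on their centre line; the grasp point (between the pads) lies behind it (bot.grip_point_offset is the z of the grasp point in the tool frame, in mm); z points along the fingers, y is the line along which they close (so a half turn about z gives the same grasp; the last joint's range is limited). The gripper opens to 92 mm and grips with 3 to 60 N. Pads are 19 mm wide; open, the fingers measure 130 mm over their backs; the gripper's body (75 mm by 190 mm) begins 47 mm behind the grasp point.
Start: joints at [1.03, 0.342, 1.524, -0, 1.275, -0.146], TCP at [201.915, 484.639, 226.741] pointing down, gripper open.
Joint ranges: [-2.53, 2.53], [-0.77, 2.02], [0.04, 2.7], [-1, 4.14], [0.28, 2.66], [-3.11, 3.11]. Speed limits (rad/s): [2.57, 2.57, 3.14, 3.14, 3.14, 3.14].

## Interface

Orientations are given as [roll, pitch, yaw] about the fixed x, y, z axes, in that order (R = Rz(yaw) Ry(pitch) Rx(roll)).
In Python, from plant import bot gives the robot as it stands. The module is installed in compiled form; this text tells all that it offers.
- The arm moves only by the shell command python3 -m crank 'ROWS'. ROWS is JSON, a list that holds one entry, the list of rows, each a list of 5 numbers: the opening, from 0 (shut) to 1 (fully open), then the shift along the tool's x, y, z in cm, then the turn about the tool's z in degrees. In form: [[[claw, x, y, z, turn], ...]]. A call has exactly 10 rows; each row is the pose to reach, as a shift and turn from the pose commanded when the call began, along the tool's axes at that moment; what a row does not reach only later rows make up. A row lasts 1/10 s, in which the tool goes at most 50 mm and 8.59 degrees, less where a joint would pass 70% of its speed; a pose out of reach is approached as far as the arm can. A call with a gripper value outside its range is refused whole. The fingers move at their own pace and stop on an object; the grip force is fixed at half the most. Time passes only in rows, so rows that repeat a pose let the fingers close, or fill a call up. It gives the time, the measured TCP pose, the force, the opening and the grip force at its end, in the units of the state.
- bot.get_obs(): the state, without advancing time (a new reading comes with each control period).
- bot.capture(name): name is "scene" or "top" or "wrist"; returns (picture, depth): 400x640x3 uint8, red, green, blue; 400x640 float32, mm along the optical axis (not along the pixel's ray), 0 where there is no reading.
- bot.calibration(name): a dict with "vertical_fov" (degrees; the focal length in pixels is half the picture's height over the tangent of half this angle, whatever the lens; pixels are square), "cx", "cy" (the principal point, pixels), "D" ([k1, k2, p1, p2, k3] as OpenCV has them; the pictures are not rectified), "rvec" (rotation vector, rad) and "tvec" (3), from world to camera coordinates, as OpenCV has them; the wrist camera has in their place "tool_from_camera" (4x4, takes a point from camera to tool coordinates, whose origin is the TCP and whose axes are the flange's). Camera axes: x right, y down, z forward; pixel columns grow to the right and rows downward; lengths in mm; the calibration is good to about 2 mm. A picture is of the moment at which its call begins: read the wrist's pose just before it. calibration takes no time and is no camera call.
- bot.close_job(): hands the job in; it is judged then, once.
The state is a dict: "time": time; "joint_positions": joint angles; "dq": joint speeds; "tau": joint torques, N m; "tool_pos": TCP position; "tcp_rot": TCP orientation; "contact_force": force on the tool from outside, world axes, zero at the start; "moment": the same for the moment, N m; "grip_width": finger opening in mm; "finger_force": force on a finger pad.
Only numpy, scipy, OpenCV 4.12 (cv2) and the standard library are available. Lean on these libraries where they do the work, as an engineer would, in place of code of your own. Each camera call takes 0.05 s, during which the arm holds its last target. There are 200 camera calls.

## Working session

There is one attempt and no reset: what is moved stays moved. The work goes in short steps, Python scripts to look and compute and a shell command to move; the robot and the scene stay as the last step left them, time stands still between calls to the robot, and variables do not carry over. Pictures are saved under pics/ and viewed, at most 12 in all, crops included, and the job is handed in when it is done.

```bash
mkdir -p pics
cat > h.py <<'E'
import numpy as np, cv2
from plant import bot
from scipy.spatial.transform import Rotation as R
def cam(n,obs=None):
    c=bot.calibration(n); f=200/np.tan(np.radians(c["vertical_fov"]/2))
    K=np.array([[f,0,c["cx"]],[0,f,c["cy"]],[0,0,1.]]); D=np.array(c["D"],float)
    if n=="wrist":
        o=obs or bot.get_obs(); T=np.eye(4); T[:3,:3]=R.from_euler('xyz',o["tcp_rot"]).as_matrix(); T[:3,3]=o["tool_pos"]
        M=T@np.array(c["tool_from_camera"])
    else:
        r=cv2.Rodrigues(np.array(c["rvec"],float))[0]; M=np.eye(4); M[:3,:3]=r.T; M[:3,3]=-r.T@np.array(c["tvec"],float).ravel()
    return K,D,M
def ray(px,n,z,C=None):
    K,D,M=C or cam(n)
    p=cv2.undistortPoints(np.array(px,float).reshape(-1,1,2),K,D).reshape(-1,2)
    d=np.c_[p,np.ones(len(p))]@M[:3,:3].T; o=M[:3,3]
    return o+d*((z-o[2])/d[:,2])[:,None]
def cloud(n,depth,C=None):
    K,D,M=C or cam(n); v,u=np.mgrid[:400,:640]
    p=cv2.undistortPoints(np.c_[u.ravel(),v.ravel()].astype(float).reshape(-1,1,2),K,D).reshape(-1,2)
    P=np.c_[p,np.ones(len(p))]*depth.reshape(-1,1)
    return (P@M[:3,:3].T+M[:3,3]).reshape(400,640,3)
E
python3 - <<'E'
from h import *
o=bot.get_obs(); print({k:np.round(v,3) for k,v in o.items()}, bot.grip_point_offset)
for n in("top","scene"):
    a,d=bot.capture(n); cv2.imwrite(f"pics/{n}0.png",a[...,::-1]); np.savez(n+"0.npz",a=a,d=d); print(n,np.round(cam(n)[2],3))
print(bot.calibration("wrist"))
E
```

```text
{'time': np.float64(0.0), 'joint_positions': array([ 1.03 ,  0.343,  1.525, -0.   ,  1.275, -0.146]), 'dq': array([-0.001,  0.002, -0.002, -0.001,  0.001,  0.002]), 'tau': array([ -0.   , -43.125, -24.422,   0.072,   0.056,  -0.   ]), 'tool_pos': array([201.666, 484.25 , 226.012]), 'tcp_rot': array([-3.14 , -0.   ,  2.747]), 'contact_force': array([ 0.076,  0.144, -0.113]), 'moment': array([-0.014, -0.023, -0.005]), 'finger_force': np.float64(0.0), 'grip_width': np.float64(91.651)} -18.8
top [[-2.100000e-02 -9.970000e-01  6.900000e-02  4.072700e+02]
 [-1.000000e+00  2.000000e-02 -1.800000e-02  7.890000e-01]
 [ 1.600000e-02 -6.900000e-02 -9.970000e-01  1.267646e+03]
 [ 0.000000e+00  0.000000e+00  0.000000e+00  1.000000e+00]]
scene [[ 4.230000e-01  4.730000e-01 -7.730000e-01  1.727343e+03]
 [ 9.060000e-01 -2.140000e-01  3.650000e-01 -6.229790e+02]
 [ 7.000000e-03 -8.550000e-01 -5.190000e-01  9.800940e+02]
 [ 0.000000e+00  0.000000e+00  0.000000e+00  1.000000e+00]]
{'vertical_fov': 61.27284982584251, 'cx': 323.25499821160787, 'cy': 196.576053390129, 'D': array([-0.03868462,  0.        ,  0.        ,  0.        ,  0.        ]), 'tool_from_camera': array([[ 1.35464009e-03, -9.54903776e-01, -2.96912351e-01,
         8.14387665e+01],
       [ 9.99999069e-01,  1.24455375e-03,  5.59793983e-04,
        -8.73180046e-01],
       [-1.65026007e-04, -2.96912833e-01,  9.54904572e-01,
        -1.57031096e+02],
       [ 0.00000000e+00,  0.00000000e+00,  0.00000000e+00,
         1.00000000e+00]])}
```

View pics/top0.png

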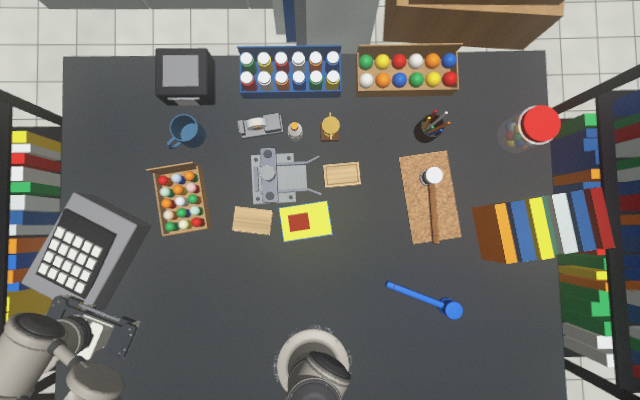

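View pics/scene0.png

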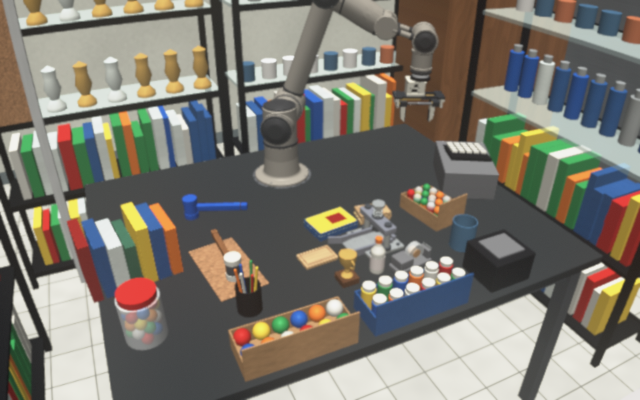

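The top view shows the press at (270,172) with its mouth facing right. The mallet (white head (432,176), handle to (434,242)) stands on the cork mat. Candidates for the plaque are (342,175), loose with a border line, and (252,220), the tall stack. The mallet candidates are the white-headed one at (432,176) and the blue look-alike at (450,308). I choose (342,175) and the white one, and check both in a crop.

```bash
cat > m.py <<'E'
from h import *
z=np.load("top0.npz"); a,d=z["a"],z["d"]
cv2.imwrite("pics/crop0.png",cv2.resize(a[125:255,225:475,::-1],None,fx=3.2,fy=3.2,interpolation=cv2.INTER_CUBIC))
C=cam("top"); P=cloud("top",d,C); hsv=cv2.cvtColor(a,cv2.COLOR_RGB2HSV)
def rect(m,z,name,box):
    q=np.zeros_like(m); x0,y0,x1,y1=box; q[y0:y1,x0:x1]=m[y0:y1,x0:x1]
    c=max(cv2.findContours(q,0,cv2.CHAIN_APPROX_NONE)[0],key=cv2.contourArea)
    W=ray(c.reshape(-1,2),"top",z,C)[:,:2].astype(np.float32); r=cv2.minAreaRect(W)
    print(name,"n",int(q.sum()/255),np.round(r[0],1),np.round(r[1],1),round(r[2],2)); return r
wood=cv2.inRange(hsv,(8,40,120),(30,255,255))
rect(wood,12,"plaque",(320,155,365,195)); rect(wood,36,"stack",(228,202,276,240))
cork=cv2.inRange(hsv,(5,60,80),(25,255,255)); rect(cork,4,"mat",(395,148,465,248))
white=cv2.inRange(hsv,(0,0,190),(179,50,255)); rect(white,80,"head",(415,160,450,190))
for n,(x,y) in dict(cap=(267,172),plaque=(342,175),head=(433,175),handle=(435,215),mat=(415,200),bridge=(268,155),bed=(290,178),counter=(350,280)).items(): print(n,np.round(np.median(P[y-1:y+2,x-1:x+2].reshape(-1,3),0),1))
# press top view: height bands
reg=np.zeros((400,640),bool); reg[140:215,245:330]=1
for lo,hi in((140,150),(97,106),(88,98),(18,30)):
    m=reg&(P[...,2]>lo)&(P[...,2]<hi); q=P[m]
    if len(q)>5:
        r=cv2.minAreaRect(q[:,:2].astype(np.float32)); print(lo,hi,len(q),np.round(q.mean(0),1),np.round(r[0],1),np.round(r[1],1),round(r[2],2))
hm=(P[...,2]>35)&(P[...,2]<70); hm[:190]=0; hm[248:]=0; hm[:,:420]=0; hm[:,450:]=0
q=P[hm]; v=cv2.fitLine(q[:,:2].astype(np.float32),cv2.DIST_HUBER,0,.01,.01).ravel(); print("handle",len(q),v,q.min(0),q.max(0))
E
python3 m.py
```

```text
plaque n 859 [567.1 -99.8] [ 72.9 110.6] 4.15
stack n 993 [432.1 171.1] [114.4  76.4] 82.04
mat n 4050 [ 490.6 -369.4] [279.5 152.3] 7.39
head n 230 [ 551.4 -361.7] [46.3 46.7] 87.79
cap [559.9 113.8 148. ]
plaque [ 565.2 -101.3   11.6]
head [ 551.2 -357.7   80.9]
handle [ 436.1 -367.6   54.6]
mat [ 484.3 -323.5    6.2]
bridge [614.3 114.6 103.3]
bed [558.9  57.7  10. ]
counter [ 246.6 -117.8    0.3]
140 150 172 [559.9 114.3 146.2] [560.3 113.8] [38.1 38.6] 89.87
97 106 216 [557.7 113.6 100.4] [561.  113.8] [148.4  41.9] 1.75
88 98 504 [557.1 113.   94.5] [559.6 114.5] [155.1  43.8] 1.86
18 30 521 [534.1  53.9  25.7] [560.6  54.8] [227.5 226.2] 89.38
handle 402 [ 9.9922055e-01  3.9475799e-02  4.3426468e+02 -3.6136124e+02] [ 356.90218386 -376.3441044    35.17797523] [ 511.04207853 -352.6070624    62.59137468]
```

View pics/crop0.png

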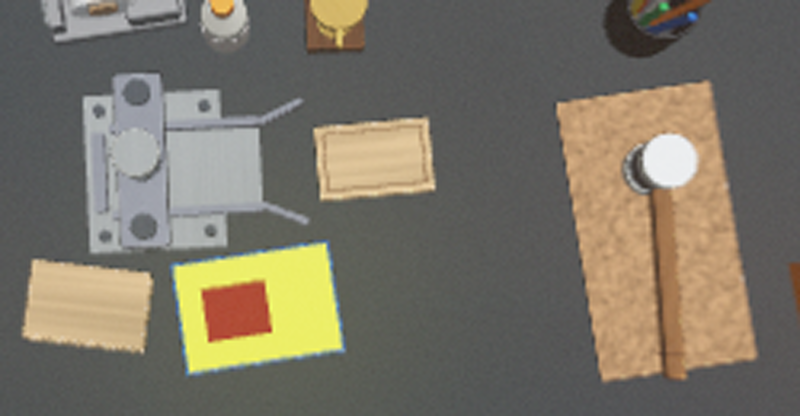

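The crop confirms it: the bordered single plaque at full pixel (342,175), lying 72.9x110.6 at z≈12, and the white-faced mallet with its handle towards the robot. The press origin is near (560,114), with the feed along +y at about 91.8°. I'll push with the outer face of the front open finger, with tool y along the feed. That keeps the wide gripper body clear of the bridge, glue and trophy.

```bash
cat > go.py <<'E'
# go.py X Y Z YAWDEG [press]: shift (cm, tool axes) and turn (deg) from the present pose; with "press" X,Y are press-frame mm
import sys; from h import *
X,Y,Z,yaw=map(float,sys.argv[1:5]); PO=np.array([560.2,114.1]); b=np.radians(91.8)
f=np.array([np.cos(b),np.sin(b)]); c=np.array([-f[1],f[0]])
if len(sys.argv)>5: X,Y=PO+X*f+Y*c
o=bot.get_obs(); r=R.from_euler('xyz',o["tcp_rot"]); M=r.as_matrix(); p=o["tool_pos"]
y0=np.degrees(np.arctan2(M[1,0],M[0,0])); t=-((yaw-y0+180)%360-180)
print("target",round(X,1),round(Y,1),Z,"shift cm",np.round(M.T@(np.array([X,Y,Z])-p)/10,2),"turn",round(t,1))
print("t",o["time"],"pos",np.round(p,1),"press",np.round([(p[:2]-PO)@f,(p[:2]-PO)@c],1),"yaw",round(y0,1),"F",np.round(o["contact_force"],1),"w",round(float(o["grip_width"]),1),"q",np.round(o["joint_positions"],2))
E
python3 go.py -342 0 130 181.8 press
python3 - <<'E'
from h import *
P=cloud("top",np.load("top0.npz")["d"])
for n,(x,y) in dict(glue=(295,128),trophy=(331,125),pens=(433,125)).items(): print(n,np.round(P[y,x],0))
E
```

```text
target 570.9 -227.7 130.0 shift cm [-61.47 -51.52   9.67] turn -24.4
t 0.1 pos [201.7 484.3 226.1] press [381.3 346.7] yaw 157.4 F [1.  0.2 0.3] w 91.5 q [ 1.03  0.34  1.52 -0.    1.28 -0.15]
glue [686.  36. 120.]
trophy [698. -66. 101.]
pens [ 707. -376.   44.]
```

```bash
python3 -m crank '[[[1,-6.1,-5.2,0,-2.4],[1,-12.3,-10.3,0,-5],[1,-18.4,-15.4,0,-8],[1,-24.6,-20.6,0,-11],[1,-30.7,-25.8,0,-14],[1,-36.9,-31,0,-17],[1,-43,-36,0,-20],[1,-49.2,-41.2,0,-22],[1,-55.3,-46.4,0,-24.4],[1,-61.5,-51.5,0,-24.4]]]'; python3 go.py -342 0 60 181.8 press
```

```text
time: 1.1
tool_pos: [432.4, 38.7, 226.7]
tcp_rot: [3.141, -0.0, -3.11]
contact_force: [0.9, 1.2, 0.4]
grip_width: 92.1
finger_force: 0.0
target 570.9 -227.7 60.0 shift cm [-12.99 -27.08  16.66] turn 0.0
t 1.1 pos [432.4  38.7 226.7] press [-71.3 130.1] yaw -178.2 F [0.9 1.2 0.4] w 92.1 q [-0.09  0.18  1.75  0.    1.21 -1.69]
```

```bash
python3 -m crank '[[[1,-2,-4,0,0],[1,-4,-8,0,0],[1,-6,-12,0,0],[1,-8,-16.5,0,0],[1,-10,-21,4,0],[1,-12,-25,8,0],[1,-13,-27.1,12,0],[1,-13,-27.1,16.7,0],[1,-13,-27.1,16.7,0],[1,-13,-27.1,16.7,0]]]' >/dev/null; python3 go.py -342 0 6 181.8 press
python3 - <<'E'
from h import *
a,d=bot.capture("top"); cv2.imwrite("pics/top1.png",a[...,::-1])
E
```

```text
target 570.9 -227.7 6.0 shift cm [-0.22 -0.27  5.15] turn -0.0
t 2.1 pos [ 568.9 -225.2   57.5] press [-339.4    1.9] yaw -178.2 F [-0.1  0.2 -0.3] w 91.8 q [-0.5   0.67  1.47  0.    1.01 -2.1 ]
```

```bash
python3 -m crank '[[[1,-0.2,-0.2,1.5,0],[1,-0.2,-0.2,3,0],[1,-0.2,-0.2,4,0],[1,-0.2,-0.2,4.6,0],[1,-0.2,-0.2,5,0],[1,-0.2,-0.2,5.1,0],[1,-0.2,-0.2,5.1,0],[1,-0.2,-0.2,5.1,0],[1,-0.2,-0.2,5.1,0],[1,-0.2,-0.2,5.1,0]]]' >/dev/null; python3 go.py -205 0 6 181.8 press
python3 - <<'E'
from h import *
a,d=bot.capture("top"); cv2.imwrite("pics/top2.png",cv2.resize(a[120:250,240:480,::-1],None,fx=3,fy=3,interpolation=cv2.INTER_CUBIC))
E
```

```text
target 566.6 -90.8 6.0 shift cm [ 0.18 13.74  0.3 ] turn -0.0
t 3.15 pos [ 572.7 -228.1    9. ] press [-342.4   -1.7] yaw -178.2 F [-1.  -0.3  0.8] w 91.9 q [-0.5   0.74  1.49  0.    0.91 -2.11]
```

View pics/top2.png

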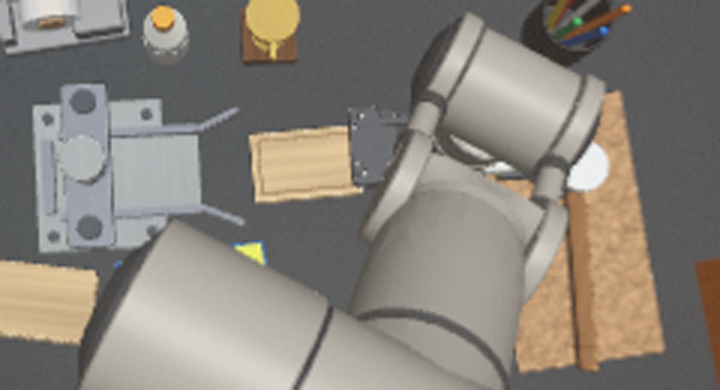

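The picture shows the front finger just behind the plaque's rear edge (crop (355,165)), with the mallet head clear of the gripper at (590,165). Pushing now.

```bash
python3 -m crank '[[[1,0,0.4,0.25,0],[1,0,1.2,0.25,0],[1,0,2.4,0.25,0],[1,0,4,0.25,0],[1,0,5.8,0.25,0],[1,0,7.6,0.25,0],[1,0,9.4,0.25,0],[1,0.1,11,0.25,0],[1,0.1,12,0.25,0],[1,0.1,12.4,0.25,0]]]'; python3 go.py -175 0 6 181.8 press
python3 - <<'E'
from h import *
a,d=bot.capture("top"); cv2.imwrite("pics/top3.png",cv2.resize(a[120:250,240:480,::-1],None,fx=3,fy=3,interpolation=cv2.INTER_CUBIC))
E
```

```text
time: 4.2
tool_pos: [567.6, -102.7, 6.3]
tcp_rot: [3.142, 0.0, -3.109]
contact_force: [0.9, -1.8, -0.2]
grip_width: 91.4
finger_force: 0.5
target 565.7 -60.8 6.0 shift cm [0.06 4.19 0.03] turn 0.1
t 4.2 pos [ 567.6 -102.7    6.3] press [-216.9   -0.6] yaw -178.1 F [ 0.9 -1.8 -0.2] w 91.4 q [-0.31  0.69  1.62  0.    0.83 -1.92]
```

View pics/top3.png

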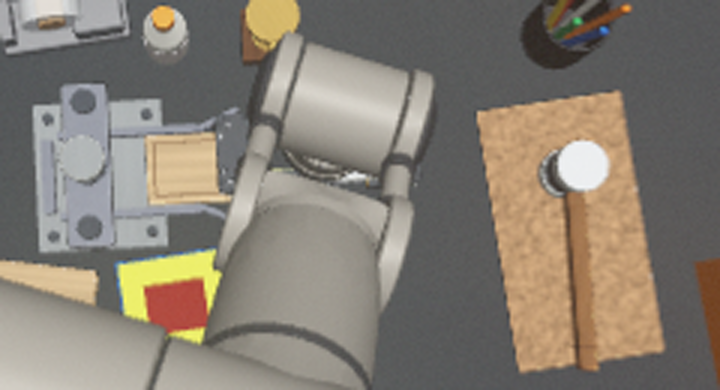

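The plaque is square between the rails (crop (185,168)). I'll push on, lifting the finger along the ramp.

```bash
python3 -m crank '[[[1,0,0.7,0,0],[1,0,1.6,0,0],[1,0,2.6,0,0],[1,0,3.6,0,0],[1,0,4.5,-0.15,0],[1,0,5.3,-0.35,0],[1,0,6,-0.5,0],[1,0,6.6,-0.6,0],[1,0,7,-0.7,0],[1,0,7.2,-0.75,0]]]'; python3 go.py -135 0 14 181.8 press
```

```text
time: 5.25
tool_pos: [565.6, -31.9, 14.0]
tcp_rot: [-3.141, 0.001, -3.11]
contact_force: [-0.1, -1.4, 2.5]
grip_width: 91.9
finger_force: 1.4
target 564.4 -20.8 14.0 shift cm [0.08 1.11 0.  ] turn -0.0
t 5.25 pos [565.6 -31.9  14. ] press [-146.1   -0.8] yaw -178.2 F [-0.1 -1.4  2.5] w 91.9 q [-0.19  0.66  1.65 -0.    0.83 -1.79]
```

```bash
python3 -m crank '[[[1,0,0.2,0,0],[1,0,0.4,0,0],[1,0,0.6,0,0],[1,0,0.7,0,0],[1,0,0.8,0,0],[1,0,0.85,0,0],[1,0,0.9,0,0],[1,0,0.95,0,0],[1,0,1,0,0],[1,0,1,0,0]]]'; python3 go.py -135 0 14 181.8 press
python3 - <<'E'
from h import *
a,d=bot.capture("top"); np.savez("top4.npz",a=a,d=d)
E
```

```text
time: 6.25
tool_pos: [565.3, -22.5, 14.1]
tcp_rot: [-3.141, 0.001, -3.111]
contact_force: [-0.0, -5.1, 5.8]
grip_width: 91.6
finger_force: 3.8
target 564.4 -20.8 14.0 shift cm [0.08 0.17 0.01] turn -0.0
t 6.25 pos [565.3 -22.5  14.1] press [-136.7   -0.8] yaw -178.2 F [-0.  -5.1  5.8] w 91.6 q [-0.18  0.66  1.65 -0.    0.83 -1.78]
```

```bash
python3 -m crank '[[[1,0,0.05,0,0],[1,0,0.1,0,0],[1,0,0.15,0,0],[1,0,0.2,0,0],[1,0,0.2,0,0],[1,0,0.2,0,0],[1,0,0.2,0,0],[1,0,0.2,0,0],[1,0,0.2,0,0],[1,0,0.2,0,0]]]'; python3 go.py -135 0 14 181.8 press
```

```text
time: 7.3
tool_pos: [565.3, -20.8, 14.3]
tcp_rot: [-3.141, 0.001, -3.111]
contact_force: [-1.2, -6.1, 8.0]
grip_width: 91.8
finger_force: 4.8
target 564.4 -20.8 14.0 shift cm [ 0.08 -0.    0.03] turn -0.0
t 7.3 pos [565.3 -20.8  14.3] press [-135.    -0.8] yaw -178.2 F [-1.2 -6.1  8. ] w 91.8 q [-0.17  0.66  1.65 -0.    0.83 -1.77]
```

Run:
```python
from h import *
a,d=bot.capture("top"); s,ds=bot.capture("scene"); np.savez("t5.npz",a=a,d=d,s=s,ds=ds)
A=cv2.resize(a[140:210,240:340,::-1],(800,560),interpolation=cv2.INTER_CUBIC); A=A[:300]
A=cv2.resize(a[150:200,240:340,::-1],(600,300),interpolation=cv2.INTER_CUBIC);B=cv2.resize(s[190:270,310:470,::-1],(600,300),interpolation=cv2.INTER_CUBIC)
cv2.imwrite("pics/c5.png",np.vstack([A,B]))
P=cloud("top",d); PO=np.array([560.2,114.1]); b=np.radians(91.8);f=np.array([np.cos(b),np.sin(b)]);c=np.array([-f[1],f[0]])
x=(P[...,:2]-PO)@f;y=(P[...,:2]-PO)@c
for lo in range(-100,64,4):
    m=(x>=lo)&(x<lo+4)&(abs(y)<30)
    if m.sum(): print(lo,m.sum(),np.round(np.percentile(P[...,2][m],[10,50,90]),1),np.median(a[m],0))
```

```text
-100 66 [ 95.9 367.6 375.2] [170.5 167.5 157.5]
-96 64 [121.9 369.  377.5] [158.5 154.  148.5]
-92 66 [110.2 369.3 378.9] [145.  143.  133.5]
-88 62 [107.  375.9 379.4] [181.5 177.  167. ]
-84 68 [106.5 377.1 380.4] [175.  170.5 161. ]
-80 60 [107.3 376.8 381.5] [138.  133.5 126. ]
-76 43 [360.8 373.  380.8] [108. 107. 103.]
-72 47 [356.5 362.6 377.9] [75. 74. 73.]
-68 21 [347.8 355.5 374.5] [70. 69. 68.]
-56 1 [123.3 123.3 123.3] [81. 80. 83.]
-52 23 [121.5 122.9 125.5] [107. 109. 113.]
-48 22 [121.4 124.3 125.2] [108. 110. 113.]
-44 24 [121.7 123.8 126.8] [108.5 110.  111.5]
-40 2 [116.8 118.1 119.5] [144.  128.5 106.5]
-36 14 [21.6 23.3 25.6] [188. 164. 129.]
-32 24 [21.6 23.9 28. ] [216.  189.5 148. ]
-28 27 [21.  24.7 27.4] [217. 191. 150.]
-24 44 [22.4 26.9 93.1] [210.5 184.5 146. ]
-20 59 [ 23.4  94.  146.1] [164. 164. 169.]
-16 31 [ 93.   98.8 149.2] [158. 161. 172.]
-12 38 [ 95.  144.7 148.7] [176.5 180.  180.5]
-8 30 [ 93.9 145.1 148. ] [174.5 178.  177. ]
-4 33 [ 96.7 146.4 149.3] [178. 183. 183.]
0 28 [ 94.5 145.9 149.1] [178.  182.  182.5]
4 28 [ 97.1 145.7 148.3] [177. 181. 182.]
8 30 [ 95.4 144.  148.2] [175.  178.5 179.5]
12 26 [ 93.5 146.2 150.6] [175.5 179.5 179.5]
16 22 [ 93.1 120.2 146.4] [161.5 164.  171.5]
20 8 [92.4 93.1 95.7] [156.5 158.  166.5]
28 2 [10.7 11.3 11.9] [145.5 149.  150. ]
32 21 [ 6.9 10.2 12.6] [173. 176. 177.]
36 26 [ 5.8 10.3 14.3] [174. 178. 179.]
40 34 [11.3 22.3 26. ] [137.5 140.5 149.5]
44 28 [23.4 26.3 28.1] [155. 158. 169.]
48 27 [21.7 25.  29. ] [155. 158. 169.]
52 12 [ 8.5 11.3 24.1] [170.  174.  176.5]
56 26 [ 7.2  9.6 12.2] [175. 179. 180.]
60 20 [-0.4  1.4  8. ] [104.  107.5 107.5]
```

View pics/c5.png

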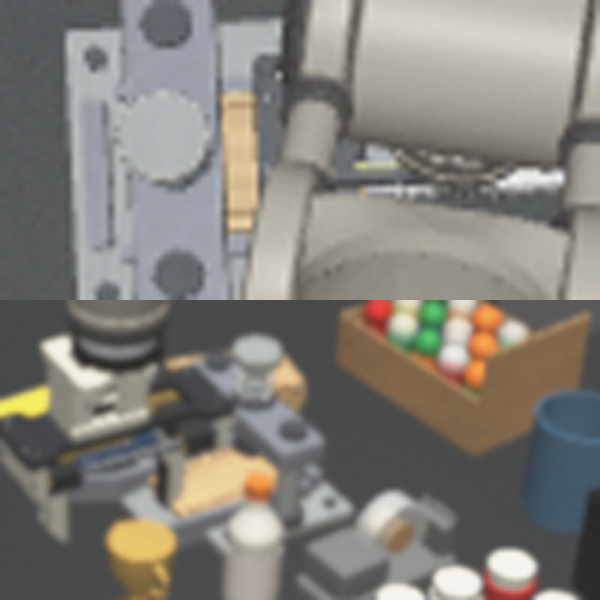

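The plaque is not home yet. Bare bed shows in front of the stop (top half, left of the cap), and the finger tips are thinner than 65 mm. I'll measure the rear edge and finger from the scene view.

Run:
```python
from h import *
z=np.load("t5.npz"); s,ds=z["s"],z["ds"]; P=cloud("scene",ds); PO=np.array([560.2,114.1]); b=np.radians(91.8);f=np.array([np.cos(b),np.sin(b)]);c=np.array([-f[1],f[0]])
x=(P[...,:2]-PO)@f;y=(P[...,:2]-PO)@c;Z=P[...,2]; h=cv2.cvtColor(s,cv2.COLOR_RGB2HSV)
m=(h[...,1]>50)&(h[...,0]>8)&(h[...,0]<28)&(h[...,2]>130)&(abs(y)<40)&(x>-140)&(x<45)&(Z>3)&(Z<32)
for lo in range(-130,50,6):
    k=m&(x>=lo)&(x<lo+6)
    if k.sum(): print(lo,k.sum(),"z",np.round(np.percentile(Z[k],[10,50,90]),1),"y",np.round([y[k].min(),y[k].max()],0))
g=(h[...,1]<60)&(abs(y)<14)&(Z>12)&(Z<60)&(x>-120)&(x<-50)
print("finger x by z",[(l,int((g&(Z>=l)&(Z<l+8)).sum()),np.round(np.percentile(x[g&(Z>=l)&(Z<l+8)],[2,50,98]),1)) for l in (12,20,28,36,44,52) if (g&(Z>=l)&(Z<l+8)).sum()])
k=(abs(y)<90)&(x>-150)&(x<-25)&(Z>70)&(Z<140); print("body front x",np.round(np.percentile(x[k],[98,99.5]),1),"lowest",np.round(np.percentile(Z[k],[1]),1))
```

```text
-100 1 z [6.7 6.7 6.7] y [-40. -40.]
-88 1 z [20.3 20.3 20.3] y [-31. -31.]
-82 15 z [13.5 17.5 23.3] y [-30.  37.]
-76 12 z [16.7 18.8 28.4] y [-27.  29.]
-70 10 z [17.5 19.  19.7] y [-30.  -7.]
-64 14 z [16.2 19.3 21.9] y [-32.   5.]
-58 20 z [17.9 20.4 24.3] y [-34.  14.]
-52 15 z [17.9 20.  23.3] y [-31.  20.]
-46 24 z [17.4 19.7 23.5] y [-35.  29.]
-40 24 z [18.1 21.6 25.8] y [-35.  35.]
-34 26 z [18.6 21.5 24.3] y [-28.  37.]
-28 21 z [19.5 21.1 23.3] y [-29.  38.]
-22 23 z [17.8 21.8 24. ] y [-25.  39.]
-16 21 z [20.9 23.4 26.6] y [-14.  37.]
-10 10 z [20.9 24.  25.9] y [-1. 24.]
-4 16 z [22.  24.2 27.3] y [-12.  29.]
2 14 z [21.8 26.2 30.1] y [-35.  37.]
8 6 z [24.2 27.2 28.7] y [-20.   3.]
14 7 z [23.9 24.5 27. ] y [-19.   5.]
finger x by z [(12, 8, array([-88.5, -86.1, -81.9])), (20, 5, array([-87.6, -86.8, -77. ])), (28, 13, array([-87.6, -84.1, -71.1])), (36, 10, array([-87.2, -84.7, -72.6])), (44, 13, array([-89.4, -84.7, -75.2])), (52, 11, array([-88.1, -84.5, -73.6]))]
body front x [-41.7 -26. ] lowest [78.7]
```

The plaque is tilted, with its rear at x≈-85 held down on the ramp by finger friction. The finger face is about 52 mm ahead of the TCP. I'll back off so it drops flat, then push again.

```bash
python3 -m crank '[[[1,0,-0.4,0,0],[1,0,-0.8,0,0],[1,0,-1,0,0],[1,0,-1,0,0],[1,0,-1,0,0],[1,0,-0.6,0,0],[1,0,-0.3,0,0],[1,0,0,0,0],[1,0,0.2,0,0],[1,0,0.3,0,0]]]'; python3 go.py -122 0 14 181.8 press;  cat > pl.py <<'E'
from h import *
s,ds=bot.capture("scene"); P=cloud("scene",ds); PO=np.array([560.2,114.1]); b=np.radians(91.8);f=np.array([np.cos(b),np.sin(b)]);c=np.array([-f[1],f[0]])
x=(P[...,:2]-PO)@f;y=(P[...,:2]-PO)@c;Z=P[...,2]; h=cv2.cvtColor(s,cv2.COLOR_RGB2HSV)
m=(h[...,1]>50)&(h[...,0]>8)&(h[...,0]<28)&(h[...,2]>130)&(abs(y)<40)&(x>-140)&(x<45)&(Z>3)&(Z<32)
print([(lo,int((k:=m&(x>=lo)&(x<lo+10)).sum()),round(float(np.median(Z[k])),1)) for lo in range(-100,50,10) if (m&(x>=lo)&(x<lo+10)).sum()])
k=(abs(y)<60)&(Z>70)&(Z<130)&(x<-24)&(x>-150); print("body front x",np.round(np.percentile(x[k],[95,98,99.5]),1))
a,d=bot.capture("top"); P=cloud("top",d); x=(P[...,:2]-PO)@f;y=(P[...,:2]-PO)@c; h=cv2.cvtColor(a,cv2.COLOR_RGB2HSV)
k=(x>22)&(x<42)&(abs(y)<33)&(h[...,1]>45)&(h[...,0]>8)&(h[...,0]<28); print("wood before stop",k.sum(),np.round([x[k].min(),x[k].max()],1) if k.sum() else "")
E
python3 pl.py
```

```text
time: 8.4
tool_pos: [564.9, -16.8, 13.8]
tcp_rot: [3.142, 0.0, -3.11]
contact_force: [0.1, -0.8, -1.1]
grip_width: 91.4
finger_force: 0.3
target 564.0 -7.8 14.0 shift cm [ 0.06  0.9  -0.02] turn 0.0
t 8.4 pos [564.9 -16.8  13.8] press [-131.    -0.6] yaw -178.2 F [ 0.1 -0.8 -1.1] w 91.4 q [-0.17  0.66  1.65  0.    0.83 -1.77]
[(-100, 1, 3.2), (-80, 12, 19.4), (-70, 18, 19.2), (-60, 24, 18.3), (-50, 33, 19.3), (-40, 32, 18.1), (-30, 39, 18.2), (-20, 30, 19.5), (-10, 22, 17.6), (0, 23, 19.0), (10, 15, 19.4), (20, 5, 16.8)]
body front x [-40.6 -37.6 -25.4]
wood before stop 18 [30.5 34.4]
```

Now it is flat and sliding with little force; its front is at x≈34 of 40. Six millimetres to go.

```bash
python3 -m crank '[[[1,0,0.1,0,0],[1,0,0.2,0,0],[1,0,0.3,0,0],[1,0,0.4,0,0],[1,0,0.45,0,0],[1,0,0.5,0,0],[1,0,0.5,0,0],[1,0,0.5,0,0],[1,0,0.5,0,0],[1,0,0.5,0,0]]]'; python3 go.py -124 0 14 181.8 press; python3 pl.py
```

```text
time: 9.5
tool_pos: [564.8, -12.1, 13.7]
tcp_rot: [3.141, 0.0, -3.111]
contact_force: [0.2, 0.0, 0.1]
grip_width: 92.1
finger_force: 0.1
target 564.1 -9.8 14.0 shift cm [ 0.06  0.23 -0.03] turn -0.0
t 9.5 pos [564.8 -12.1  13.7] press [-126.3   -0.6] yaw -178.2 F [0.2 0.  0.1] w 92.1 q [-0.16  0.66  1.65  0.    0.83 -1.76]
[(-100, 1, 3.8), (-80, 5, 18.8), (-70, 21, 18.8), (-60, 15, 18.3), (-50, 27, 17.8), (-40, 37, 18.2), (-30, 36, 18.8), (-20, 32, 18.8), (-10, 19, 18.2), (0, 22, 19.0), (10, 16, 19.9), (20, 5, 18.2)]
body front x [-36.6 -33.4 -30.8]
wood before stop 59 [30.2 40.9]
```

```bash
python3 -m crank '[[[1,0,0.05,0,0],[1,0,0.1,0,0],[1,0,0.15,0,0],[1,0,0.2,0,0],[1,0,0.2,0,0],[1,0,0.2,0,0],[1,0,0.2,0,0],[1,0,0.2,0,0],[1,0,0.2,0,0],[1,0,0.2,0,0]]]'; python3 pl.py
```

```text
time: 10.6
tool_pos: [564.8, -10.4, 13.8]
tcp_rot: [-3.141, 0.0, -3.11]
contact_force: [-0.1, -4.9, 1.0]
grip_width: 91.7
finger_force: 2.1
[(-80, 2, 19.6), (-70, 19, 18.9), (-60, 18, 18.4), (-50, 24, 17.7), (-40, 34, 19.0), (-30, 38, 18.7), (-20, 30, 18.2), (-10, 20, 18.9), (0, 20, 19.6), (10, 16, 19.0), (20, 5, 17.7)]
body front x [-35.3 -31.6 -29.8]
wood before stop 64 [30.7 40.9]
```

```bash
python3 -m crank '[[[1,0,0.05,0,0],[1,0,0.1,0,0],[1,0,0.1,0,0],[1,0,0.1,0,0],[1,0,0.1,0,0],[1,0,0.1,0,0],[1,0,0.1,0,0],[1,0,0.1,0,0],[1,0,0.1,0,0],[1,0,0.1,0,0]]]'; python3 pl.py
```

```text
time: 11.7
tool_pos: [564.8, -10.1, 13.9]
tcp_rot: [-3.14, 0.0, -3.11]
contact_force: [-0.5, -8.6, 0.9]
grip_width: 91.8
finger_force: 3.5
[(-80, 2, 22.4), (-70, 17, 18.7), (-60, 18, 18.9), (-50, 23, 19.5), (-40, 35, 18.8), (-30, 37, 18.6), (-20, 28, 18.4), (-10, 23, 20.3), (0, 20, 19.8), (10, 17, 20.0), (20, 5, 19.8)]
body front x [-35.5 -31.9 -27.8]
wood before stop 65 [30.6 40.8]
```

The force rises against a blocked finger and wood shows right up to the stop, so the plaque is home. I'll back straight off and then up towards the mallet.

```bash
python3 -m crank '[[[1,0,-0.3,0,0],[1,0,-1.2,0,0],[1,0,-2.5,0,0],[1,0,-4.5,0,0],[1,0,-7,-1,0],[1,0,-10,-4,0],[1,0,-13,-8,0],[1,0,-17,-12,0],[1,0,-21,-15,0],[1,0,-25,-15,0]]]' >/dev/null; python3 go.py 503 -362 160 182
python3 - <<'E'
from h import *
a,d=bot.capture("top"); cv2.imwrite("pics/top6.png",cv2.resize(a[130:250,240:480,::-1],None,fx=3.2,fy=3.2,interpolation=cv2.INTER_CUBIC)); np.savez("t6.npz",a=a,d=d)
P=cloud("top",d); h=cv2.cvtColor(a,cv2.COLOR_RGB2HSV)
PO=np.array([560.2,114.1]); b=np.radians(91.8);f=np.array([np.cos(b),np.sin(b)]);c=np.array([-f[1],f[0]])
x=(P[...,:2]-PO)@f;y=(P[...,:2]-PO)@c
k=(h[...,1]>45)&(h[...,0]>8)&(h[...,0]<28)&(abs(y)<45)&(x>-110)&(x<42)&(P[...,2]>12)&(P[...,2]<30)
print("plaque x",np.round([x[k].min(),x[k].max()],1),"y",np.round(np.percentile(y[k],[1,99]),1),"z",np.median(P[...,2][k]))
E
```

```text
target 503.0 -362.0 160.0 shift cm [ 7.42 -9.81  0.86] turn -0.2
t 12.8 pos [ 574.  -261.6  168.8] press [-376.   -2.] yaw -178.2 F [1.5 0.2 0.1] w 91.6 q [-0.55  0.58  1.3   0.    1.25 -2.15]
plaque x [-68.9  40.5] y [-36.2  32.8] z 21.31734688927054
```

View pics/top6.png

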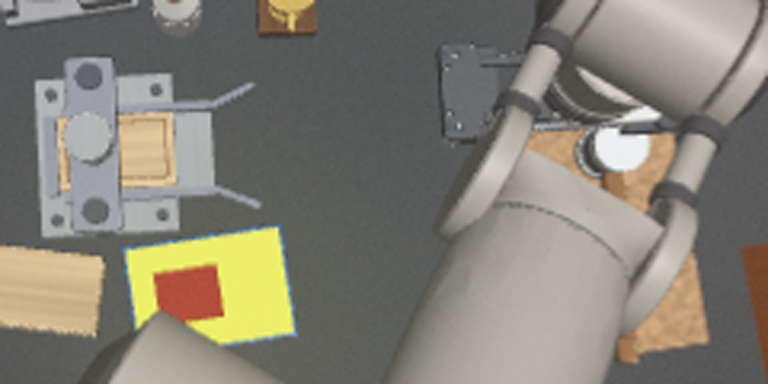

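The plaque is home (x from -69 to 40.5, square between the rails, crop (120,150)). Next I go above the mallet grip and measure it with the wrist camera.

```bash
python3 -m crank '[[[1,1,-1.5,0,0],[1,2.5,-3.5,0,0],[1,4.5,-6,0,0],[1,6,-8,0,0],[1,7,-9.2,0,0],[1,7.4,-9.8,0,0],[1,7.4,-9.8,0,0],[1,7.4,-9.8,0,0],[1,7.4,-9.8,0,0],[1,7.4,-9.8,0,0]]]' >/dev/null; python3 go.py 503 -360 25 182
cat > w.py <<'E'
from h import *
o=bot.get_obs(); C=cam("wrist",o); a,d=bot.capture("wrist"); cv2.imwrite("pics/w7.png",a[...,::-1]); np.savez("w7.npz",a=a,d=d)
P=cloud("wrist",d,C); Z=P[...,2]
k=(Z>72)&(Z<90)&(d>0); r=cv2.minEnclosingCircle(P[k][:,:2].astype(np.float32)); print("head",k.sum(),r,np.median(Z[k]))
k=(Z>46)&(Z<62)&(d>0)&(P[...,0]<515)&(P[...,0]>380)&(abs(P[...,1]+360)<35); q=P[k]
v=cv2.fitLine(q[:,:2].astype(np.float32),cv2.DIST_HUBER,0,.01,.01).ravel(); print("handle",len(q),"angle",np.degrees(np.arctan(v[1]/v[0])),"y at 503",v[3]+(503-v[2])*v[1]/v[0],"z",np.median(q[:,2]))
for x in range(380,515,20):
    e=q[(q[:,0]>x)&(q[:,0]<x+20)]
    if len(e): print(x,np.round(np.percentile(e[:,1],[1,50,99]),1))
E
python3 w.py
```

```text
target 503.0 -360.0 25.0 shift cm [-0.08 -0.16 13.87] turn -0.1
t 13.85 pos [ 502.1 -358.4  163.7] press [-470.5   72.9] yaw -178.1 F [-0.3 -0.6  0.4] w 91.8 q [-0.74  0.56  1.35  0.    1.23 -2.35]
head 4874 ((465.859375, -426.3193054199219), 130.63697814941406) 79.1432243896959
handle 3983 angle 2.3044326 y at 503 -363.0965 z 52.69233518241447
380 [-376.2 -367.5 -358.8]
400 [-375.8 -366.7 -358. ]
420 [-374.6 -366.  -357.3]
440 [-374.3 -365.4 -356.5]
460 [-373.  -364.3 -355.8]
480 [-372.7 -363.7 -355. ]
500 [-372.3 -363.  -354.4]
```

View pics/w7.png

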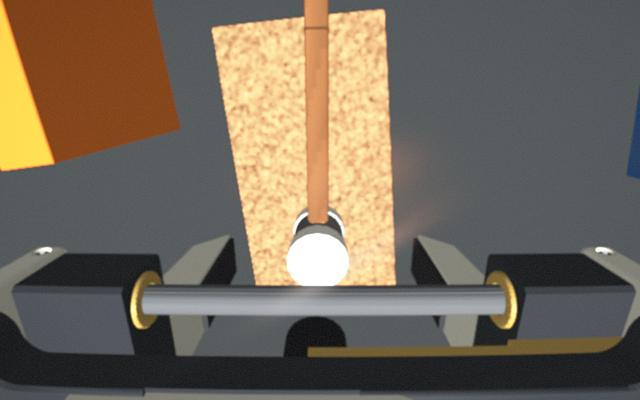

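The wrist view shows the handle running straight up from the head at (318,260). The handle line is y=-363.1 at x=503, angled 2.3°. Descending to grip.

```bash
python3 -m crank '[[[1,-0.1,-0.48,1,-0.4],[1,-0.1,-0.48,3.5,-0.4],[1,-0.1,-0.48,6.5,-0.4],[1,-0.1,-0.48,9.5,-0.4],[1,-0.1,-0.48,12,-0.4],[1,-0.1,-0.48,13.3,-0.4],[1,-0.1,-0.48,13.8,-0.4],[1,-0.1,-0.48,14.05,-0.4],[1,-0.1,-0.48,14.05,-0.4],[1,-0.1,-0.48,14.05,-0.4]]]'; python3 go.py 503 -363.1 23 182.3
python3 - <<'E'
from h import *
z=np.load("w7.npz"); a=z["a"]; m=cv2.inRange(a,(225,225,225),(255,255,255)); m[:220]=0;m[:,:270]=0;m[:,370:]=0;m[284:]=0
c=max(cv2.findContours(m,0,cv2.CHAIN_APPROX_NONE)[0],key=cv2.contourArea); c,rad=cv2.minEnclosingCircle(c)
T=np.eye(4);T[:3,:3]=R.from_euler('xyz',[np.pi,0,np.radians(-178.1)]).as_matrix();T[:3,3]=[502.1,-358.4,163.7]
K,D,_=cam("wrist");C=(K,D,T@np.array(bot.calibration("wrist")["tool_from_camera"]))
print(c,rad,"head",ray([c,(c[0]+rad,c[1])],"wrist",80,C))
E
```

```text
time: 14.9
tool_pos: [503.3, -364.6, 24.4]
tcp_rot: [-3.14, 0.002, -3.103]
contact_force: [0.5, 0.5, -0.1]
grip_width: 91.8
finger_force: 0.0
target 503.0 -363.1 23.0 shift cm [0.02 0.15 0.14] turn -0.1
t 14.9 pos [ 503.3 -364.6   24.4] press [-476.7   71.9] yaw -177.8 F [ 0.5  0.5 -0.1] w 91.8 q [-0.75  0.72  1.47  0.    0.94 -2.36]
(317.4016418457031, 261.5) 31.088834762573242 head [[ 549.45484481 -361.71236149   80.        ]
 [ 548.61582363 -336.99795289   80.        ]]
```

```bash
python3 -m crank '[[[0.8,0,0.1,0.1,0],[0.6,0,0.15,0.1,0],[0.4,0,0.15,0.1,0],[0.2,0,0.15,0.1,0],[0,0,0.15,0.1,0],[0,0,0.15,0.1,0],[0,0,0.15,0.1,0],[0,0,0.15,0.1,0],[0,0,0.15,0.1,0],[0,0,0.15,0.1,0]]]'; python3 go.py 503 -363.1 23 182.3
```

```text
time: 15.9
tool_pos: [502.6, -362.6, 22.2]
tcp_rot: [-3.141, 0.0, -3.104]
contact_force: [0.8, 0.1, -1.0]
grip_width: 17.8
finger_force: 30.0
target 503.0 -363.1 23.0 shift cm [-0.04 -0.05 -0.08] turn -0.1
t 15.9 pos [ 502.6 -362.6   22.2] press [-474.7   72.5] yaw -177.8 F [ 0.8  0.1 -1. ] w 17.8 q [-0.75  0.73  1.48 -0.    0.94 -2.36]
```

```bash
python3 -m crank '[[[0,0,0,-0.4,0],[0,0,0,-1.5,0],[0,0,0,-3.5,0],[0,0,0,-6,0],[0,0,0,-9,0],[0,0,0,-12,0],[0,0,0,-15,0],[0,0,0,-17,0],[0,0,0,-18,0],[0,0,0,-18,0]]]'; python3 go.py 512 114 202 182.3; python3 w.py | head -1
```

```text
time: 16.9
tool_pos: [502.9, -362.8, 203.8]
tcp_rot: [-3.14, 0.002, -3.103]
contact_force: [-0.4, -0.6, -4.1]
grip_width: 17.8
finger_force: 29.9
target 512.0 114.0 202.0 shift cm [-2.72 47.61  0.1 ] turn -0.1
t 16.9 pos [ 502.9 -362.8  203.8] press [-474.9   72.2] yaw -177.8 F [-0.4 -0.6 -4.1] w 17.8 q [-0.75  0.53  1.28  0.    1.32 -2.36]
head 2002 ((527.0736083984375, -549.214599609375), 174.20086669921875) 81.07466768815738Traceback (most recent call last):
  File "w.py", line 6, in <module>
    v=cv2.fitLine(q[:,:2].astype(np.float32),cv2.DIST_HUBER,0,.01,.01).ravel(); print("handle",len(q),"angle",np.degrees(np.arctan(v[1]/v[0])),"y at 503",v[3]+(503-v[2])*v[1]/v[0],"z",np.median(q[:,2]))
      ~~~~~~~~~~~^^^^^^^^^^^^^^^^^^^^^^^^^^^^^^^^^^^^^^^^^^^^^^^^^^^^^
cv2.error: OpenCV(4.12.0) /io/opencv/modules/imgproc/src/linefit.cpp:50: error: (-215:Assertion failed) count > 0 in function 'fitLine2D_wods'
```

View pics/w7.png

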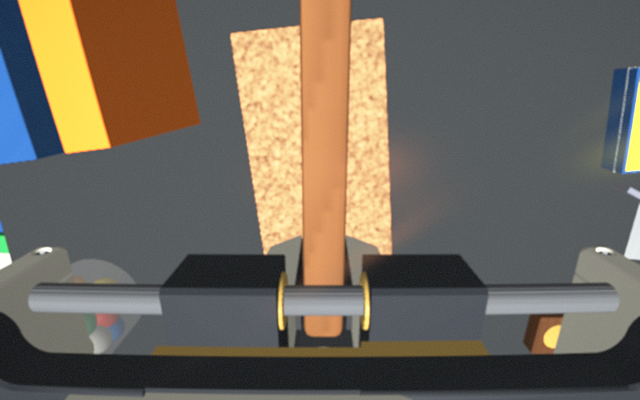

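The handle is held straight and centred (325,150). Carrying it over to the press at height.

```bash
python3 -m crank '[[[0,0,0.5,0,0],[0,-0.1,1.8,0,0],[0,-0.2,4,0,0],[0,-0.4,7,0,0],[0,-0.6,10.5,0,0],[0,-0.8,14,0,0],[0,-1,17.5,0,0],[0,-1.2,21,0,0],[0,-1.4,24,0,0],[0,-1.6,27,0,0]]]' >/dev/null; python3 go.py 513.2 112.2 202 182.3
```

```text
target 513.2 112.2 202.0 shift cm [-1.36 20.14 -0.03] turn -0.1
t 17.95 pos [507.4 -89.6 201.5] press [-201.9   59.2] yaw -177.8 F [ 0.1 -0.9 -3.2] w 17.8 q [-0.32  0.35  1.59  0.    1.21 -1.93]
```

```bash
python3 -m crank '[[[0,-0.2,2.5,0,0],[0,-0.4,5,0,0],[0,-0.6,8,0,0],[0,-0.8,11,0,0],[0,-1,14,0,0],[0,-1.2,16.5,0,0],[0,-1.3,18.5,0,0],[0,-1.4,19.6,0,0],[0,-1.4,20.1,0,0],[0,-1.4,20.1,0,0]]]' >/dev/null; python3 go.py 513.2 112.2 195 182.3
python3 - <<'E'
from h import *
a,d=bot.capture("scene"); np.savez("t8.npz",a=a,d=d); cv2.imwrite("pics/s8.png",cv2.resize(a[150:280,300:480,::-1],None,fx=4,fy=4,interpolation=cv2.INTER_CUBIC))
E
```

```text
target 513.2 112.2 195.0 shift cm [0.1  0.27 0.69] turn -0.1
t 18.95 pos [514.3 109.6 201.9] press [-3.1 46. ] yaw -177.8 F [ 0.3 -0.3 -4. ] w 17.9 q [ 0.06  0.37  1.56 -0.    1.22 -1.55]
```

View pics/s8.png

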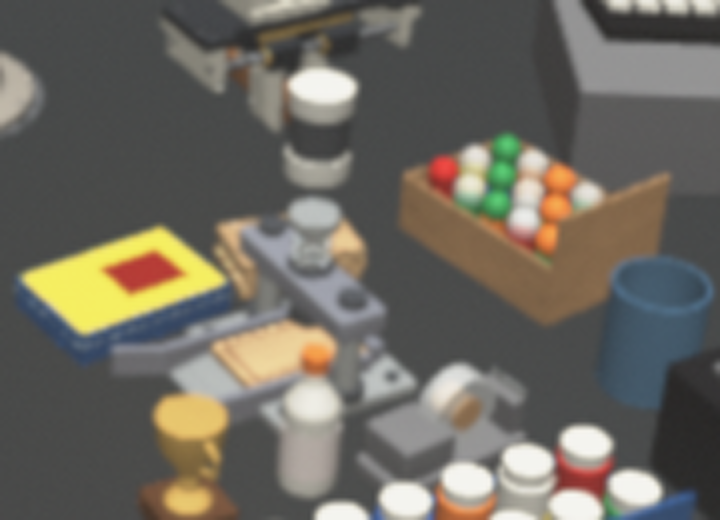

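The head hangs directly over the cap (crop (320,130) above (315,215)). Striking now, ending the call at the bottom so I can read the force.

```bash
python3 -m crank '[[[0,0.1,0.1,0,0],[0,0.1,0.25,0,0],[0,0.1,0.25,0,0],[0,0.1,0.25,0,0],[0,0.1,0.25,0.5,0],[0,0.1,0.25,2,0],[0,0.1,0.25,4,0],[0,0.1,0.25,5.8,0],[0,0.1,0.25,6.6,0],[0,0.1,0.25,6.6,0]]]'; python3 go.py 513.2 112.2 202 182.3
```

```text
time: 20.0
tool_pos: [512.7, 111.5, 136.5]
tcp_rot: [-3.141, -0.002, -3.104]
contact_force: [-6.2, 0.2, 6.4]
grip_width: 17.6
finger_force: 30.0
target 513.2 112.2 202.0 shift cm [-0.04  0.06 -6.55] turn -0.1
t 20.0 pos [512.7 111.5 136.5] press [-1.1 47.5] yaw -177.8 F [-6.2  0.2  6.4] w 17.6 q [ 0.07  0.43  1.65 -0.    1.06 -1.54]
```

```bash
cat > s.py <<'E'
import sys; from h import *
a,d=bot.capture("scene"); P=cloud("scene",d); x,y,Z=P[...,0],P[...,1],P[...,2]
near=(np.hypot(x-560,y-114)<34)
w=near&(a.min(2)>150)&(Z>115)&(a.max(2)-a.min(2)<40)
print("light pts by z:",[(l,int((w&(Z>=l)&(Z<l+8)).sum())) for l in range(104,260,8)])
dk=near&(a.max(2)<90)&(Z>130); print("dark band z",np.round(np.percentile(Z[dk],[2,50,98]),1) if dk.sum() else None)
t=w&(Z>190); 
cv2.imwrite("pics/"+sys.argv[1],cv2.resize(a[150:250,330:450,::-1],None,fx=5,fy=5,interpolation=cv2.INTER_CUBIC))
E
python3 s.py s9.png
```

```text
light pts by z: [(104, 0), (112, 0), (120, 6), (128, 19), (136, 26), (144, 5), (152, 0), (160, 0), (168, 0), (176, 1), (184, 13), (192, 92), (200, 23), (208, 1), (216, 0), (224, 0), (232, 0), (240, 2), (248, 22), (256, 4)]
dark band z [153.5 241.4 442.8]
```

View pics/s9.png

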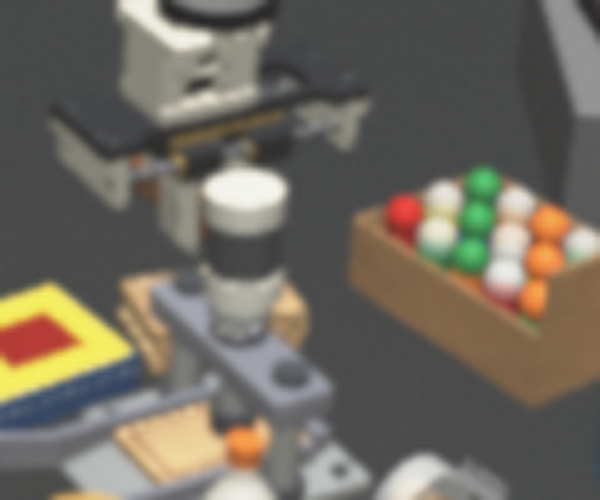

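The ram is at the bottom (mallet top about z=196–200), but the net force is only about the spring's 10 N. I'll press on a few millimetres and watch the force.

```bash
python3 -m crank '[[[0,0,0,0.1,0],[0,0,0,0.2,0],[0,0,0,0.3,0],[0,0,0,0.3,0],[0,0,0,0.3,0],[0,0,0,0.3,0],[0,0,0,0.3,0],[0,0,0,0.3,0],[0,0,0,0.3,0],[0,0,0,0.3,0]]]'; python3 s.py s10.png
```

```text
time: 21.05
tool_pos: [512.6, 111.6, 135.7]
tcp_rot: [-3.141, -0.0, -3.103]
contact_force: [-12.8, -1.7, 20.6]
grip_width: 17.7
finger_force: 30.0
light pts by z: [(104, 0), (112, 2), (120, 5), (128, 20), (136, 29), (144, 7), (152, 0), (160, 0), (168, 0), (176, 0), (184, 17), (192, 89), (200, 20), (208, 1), (216, 0), (224, 0), (232, 0), (240, 1), (248, 26), (256, 3)]
dark band z [153.9 243.3 443.2]
```

About 25 N total, so roughly 14 N on the plaque beyond the spring: the die is firmly down. Lifting off.

```bash
python3 -m crank '[[[0,0,0,-0.8,0],[0,0,0,-2,0],[0,0,0,-3.8,0],[0,0,0,-5.5,0],[0,0,0,-7,0],[0,0,0,-7.6,0],[0,0,0,-7.6,0],[0,0,0,-7.6,0],[0,0,0,-7.6,0],[0,0,0,-7.6,0]]]'; python3 go.py 502.6 -362.6 211 182.3
python3 - <<'E'
from h import *
a,d=bot.capture("scene"); P=cloud("scene",d); x,y,Z=P[...,0],P[...,1],P[...,2]
w=(np.hypot(x-560,y-114)<45)&(a.min(2)>130)&(a.max(2)-a.min(2)<50)
k=w&(Z>130)&(Z<160); print("cap z",np.round(np.percentile(Z[k],[5,50,95]),1))
k=w&(Z>235)&(Z<290); q=P[k]; print("mallet top",len(q),np.round(np.percentile(q,[5,50,95],axis=0),1)); A=np.c_[q[:,:2]-q[:,:2].mean(0),np.ones(len(q))]; print("plane slope",np.linalg.lstsq(A,q[:,2],rcond=None)[0])
E
python3 pl.py
```

```text
time: 22.1
tool_pos: [513.2, 111.7, 208.4]
tcp_rot: [-3.142, -0.001, -3.104]
contact_force: [-0.1, -0.2, -4.1]
grip_width: 18.2
finger_force: 30.0
target 502.6 -362.6 211.0 shift cm [  2.87 -47.35  -0.25] turn -0.1
t 22.1 pos [513.2 111.7 208.4] press [-0.9 47. ] yaw -177.8 F [-0.1 -0.2 -4.1] w 18.2 q [ 0.07  0.36  1.55  0.    1.23 -1.54]
cap z [138.3 144.5 148. ]
mallet top 185 [[524.4  89.8 245.6]
 [565.9 105.8 268.3]
 [584.4 131.7 273.7]]
plane slope [1.49970114e-01 2.21173859e-01 2.65212027e+02]
[(-100, 1, 4.2), (-80, 2, 18.3), (-70, 42, 18.7), (-60, 40, 17.9), (-50, 36, 18.9), (-40, 37, 18.5), (-30, 34, 18.8), (-20, 35, 19.6), (-10, 19, 19.2), (0, 21, 18.9), (10, 16, 18.7), (20, 7, 15.6)]
body front x [-24.1 -24.1 -24.1]
wood before stop 0
```

The ram is back up (cap ≈145 mm) and the plaque is flat. Carrying the mallet back.

```bash
python3 -m crank '[[[0,0,-0.5,0,0],[0,0.1,-1.8,0,0],[0,0.2,-4,0,0],[0,0.4,-7,0,0],[0,0.6,-10.5,0,0],[0,0.8,-14,0,0],[0,1,-17.5,0,0],[0,1.2,-21,0,0],[0,1.4,-24,0,0],[0,1.6,-26,0,0]]]' >/dev/null; python3 go.py 502.6 -362.6 210 182.3; python3 pl.py | tail -1
```

```text
target 502.6 -362.6 210.0 shift cm [  1.18 -21.04  -0.05] turn -0.2
t 23.25 pos [ 506.8 -151.9  209.3] press [-264.2   61.7] yaw -177.9 F [-0.1  0.6 -4.3] w 17.7 q [-0.44  0.36  1.54 -0.    1.24 -2.04]
wood before stop 66 [30.6 40.8]
```

```bash
python3 -m crank '[[[0,0.2,-2,0,0],[0,0.4,-4.5,0,0],[0,0.6,-7.5,0,0],[0,0.8,-11,0,0],[0,1,-14.5,0,0],[0,1.1,-17.5,0,0],[0,1.2,-19.8,0,0],[0,1.2,-21,0,0],[0,1.2,-21,0,0],[0,1.2,-21,0,0]]]' >/dev/null; python3 go.py 502.6 -362.6 30 182.3
```

```text
target 502.6 -362.6 30.0 shift cm [ 0.09 -0.49 17.9 ] turn -0.1
t 24.35 pos [ 503.4 -357.9  209. ] press [-470.    71.6] yaw -177.8 F [ 0.5  0.7 -4.4] w 17.5 q [-0.74  0.53  1.28  0.    1.34 -2.35]
```

```bash
python3 -m crank '[[[0,0,0,1,0],[0,0,-0.2,3.5,0],[0,0,-0.4,6.5,0],[0,0,-0.4,9.5,0],[0,0,-0.4,12.5,0],[0,0,-0.4,15,0],[0,0,-0.4,16.8,0],[0,0,-0.4,17.6,0],[0,0,-0.4,17.9,0],[0,0,-0.4,17.9,0]]]' >/dev/null; python3 go.py 502.6 -362.6 22 182.3;  python3 -m crank '[[[0,0,0,0.2,0],[0,0,0,0.4,0],[0,0,0,0.6,0],[0,0,0,0.7,0],[0,0,0,0.8,0],[0,0,0,0.8,0],[0,0,0,0.8,0],[0,0,0,0.8,0],[0,0,0,0.8,0],[0,0,0,0.8,0]]]'
```

```text
target 502.6 -362.6 22.0 shift cm [0.14 0.02 0.85] turn -0.1
t 25.35 pos [ 504.  -362.7   30.5] press [-474.8   71.1] yaw -177.8 F [ 0.  -0.5 -3.8] w 17.9 q [-0.75  0.72  1.47  0.    0.96 -2.36]
time: 26.35
tool_pos: [503.7, -363.0, 22.3]
tcp_rot: [3.142, 0.0, -3.104]
contact_force: [0.0, 0.3, -3.6]
grip_width: 17.4
finger_force: 30.0
```

```bash
python3 -m crank '[[[0,0,0,0.05,0],[0,0,0,0.1,0],[0,0,0,0.15,0],[0,0,0,0.2,0],[0,0,0,0.25,0],[0,0,0,0.3,0],[0,0,0,0.3,0],[0,0,0,0.3,0],[0,0,0,0.3,0],[0,0,0,0.3,0]]]'
```

```text
time: 27.35
tool_pos: [503.7, -363.0, 19.2]
tcp_rot: [-3.142, 0.0, -3.103]
contact_force: [-0.2, 0.2, -4.1]
grip_width: 17.8
finger_force: 30.0
```

```bash
python3 -m crank '[[[0,0,0,0.05,0],[0,0,0,0.1,0],[0,0,0,0.15,0],[0,0,0,0.2,0],[0,0,0,0.2,0],[0,0,0,0.2,0],[0,0,0,0.2,0],[0,0,0,0.2,0],[0,0,0,0.2,0],[0,0,0,0.2,0]]]'
python3 - <<'E'
from h import *
C=cam("wrist"); a,d=bot.capture("wrist"); P=cloud("wrist",d,C); h=cv2.cvtColor(a,cv2.COLOR_RGB2HSV)
for x in range(340,480,20):
    k=(P[...,0]>x)&(P[...,0]<x+20)&(abs(P[...,1]+366)<6); print(x,np.round(np.median(P[...,2][k]),1))
s,ds=bot.capture("scene"); P=cloud("scene",ds); k=(np.hypot(P[...,0]-550,P[...,1]+361)<40)&(s.min(2)>140)&(P[...,2]>60)&(P[...,2]<110)&(s.max(2)-s.min(2)<40); print("head top",k.sum(),np.round(np.percentile(P[k],[5,50,95],axis=0),1))
E
```

```text
time: 28.35
tool_pos: [503.7, -363.1, 18.3]
tcp_rot: [-3.141, 0.0, -3.103]
contact_force: [-3.6, 1.7, 5.1]
grip_width: 17.7
finger_force: 30.0
340 nan
360 nan
380 41.3
400 42.6
420 45.1
440 46.1
460 101.2
head top 194 [[ 530.  -382.    68.5]
 [ 558.1 -363.9   80.9]
 [ 574.6 -343.    85.3]]
  return _methods._mean(a, axis=axis, dtype=dtype,
  ret = ret.dtype.type(ret / rcount)
```

Head touches the mat (force +5 N), tilted only about 0.085 rad. Releasing.

```bash
python3 -m crank '[[[0.2,0,0,0,0],[0.25,0,0,0,0],[0.3,0,0,0,0],[0.5,0,0,0,0],[0.7,0,0,0,0],[1,0,0,0,0],[1,0,0,0,0],[1,0,0,0,0],[1,0,0,0,0],[1,0,0,0,0]]]';  python3 -m crank '[[[1,0,0,-0.5,0],[1,0,0,-2,0],[1,0,0,-4,0],[1,0,0,-7,0],[1,0,0,-10,0],[1,0,0,-13,0],[1,0,0,-16,0],[1,4,0,-19,0],[1,8,0,-20,0],[1,8,0,-20,0]]]'; python3 pl.py
python3 - <<'E'
from h import *
a,d=bot.capture("top"); s,ds=bot.capture("scene")
P=cloud("scene",ds); k=(np.hypot(P[...,0]-550,P[...,1]+361)<45)&(s.min(2)>140)&(P[...,2]>60)&(P[...,2]<110)&(s.max(2)-s.min(2)<40); print("head top",k.sum(),np.round(np.percentile(P[k],[5,50,95],axis=0),1))
cv2.imwrite("pics/end.png",np.hstack([cv2.resize(a[100:260,230:480,::-1],(400,256)),cv2.resize(s[160:320,180:480,::-1],(400,256))]))
E
```

```text
time: 29.45
tool_pos: [503.7, -363.0, 17.2]
tcp_rot: [3.142, 0.0, -3.104]
contact_force: [0.2, -0.4, 1.0]
grip_width: 78.9
finger_force: 0.0
time: 30.45
tool_pos: [420.9, -366.8, 221.0]
tcp_rot: [-3.138, 0.002, -3.106]
contact_force: [0.4, 0.7, 0.4]
grip_width: 91.9
finger_force: 0.0
[(-80, 2, 18.4), (-70, 42, 18.1), (-60, 38, 18.1), (-50, 38, 18.2), (-40, 36, 18.7), (-30, 32, 19.4), (-20, 33, 18.5), (-10, 22, 18.6), (0, 21, 18.9), (10, 18, 19.5), (20, 3, 15.6)]
body front x [-24. -24. -24.]
wood before stop 65 [30.5 40.7]
head top 188 [[ 537.3 -380.9   69.4]
 [ 562.  -362.4   79.2]
 [ 579.9 -341.    83.2]]
```

View pics/end.png

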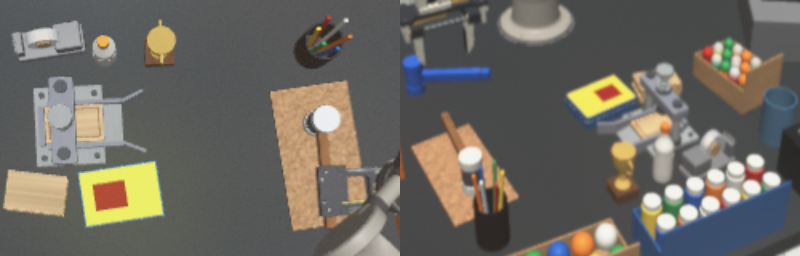

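The mallet stands on its mat (left view (325,120)), the plaque is home, the ram is up, the bystanders are in place and the gripper is clear. Handing in.

```bash
python3 -c "
from plant import bot
print(bot.close_job())"
```

```text
the job is handed in; nothing more can be done
None
```

The job is handed in with no verdict shown: the plaque is home against the stop, the ram was struck (commanded at about 200 mm/s, die then pressed on the plaque with roughly 14 N) and is back up, and the mallet stands on its cork mat.

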